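Tighten the ratchet press on the copper strip

ROBOT

A 6-joint arm with a two-finger parallel gripper is mounted at the origin on the work surface. World frame = base frame: x ahead of the robot, y to its left, z up, the work surface at z = 0. Lengths are in m, angles in rad, forces in N, time in s.
With the tool pointing down it reaches from about 0.225 to 0.875 m from the base axis. Payload 3.4 kg.
Tool frame: the origin (TCP) lies at the very end of the fingers, on their centre line; the grasp point (between the pads) lies 19 mm behind it; x points along the fingers, y is the direction in which the jaws open and shut, and the axes are right-handed (so a half turn about x gives the same grasp; the last joint's range is limited). The gripper opens to 85 mm and grips with 20 to 120 N. Pads are 22 mm wide; open, the fingers measure 114 mm over their backs; the gripper's body (76 mm by 85 mm) begins 54 mm behind the grasp point. The pads swing forward as they close: fully open they stand 13 mm farther back than shut.
Start: joints at [1.2, 0.276, 1.505, -0, 1.361, -0.121], TCP at [0.142, 0.557, 0.231] pointing down, gripper open.
Joint ranges: [-2.89, 2.89], [-0.75, 2.08], [0.22, 2.7], [-1.18, 4.32], [0.11, 2.71], [-2.7, 2.7]. Speed limits (rad/s): [2.57, 2.57, 3.14, 3.14, 3.14, 3.14].

INTERFACE

Orientations are given as a unit quaternion [w, x, y, z].
In Python, from rig import manip gives the robot as it stands. The module is installed in compiled form; this text tells all that it offers.
- The arm moves only by the tool play_rows, never from a script. Its argument "plan" is a list that holds one entry, the list of rows, each a list of 5 numbers: the closure, from 0 (fully open) to 1 (shut), then the shift along the tool's x, y, z in m, then the turn about the tool's x in degrees. A call has 1 to 12 rows; each row is the pose to reach, as a shift and turn from the pose measured when the call began, along the tool's axes at that moment; what a row does not reach only later rows make up. A row lasts 1/10 s, in which the tool goes at most 50 mm and 8.59 degrees, less where a joint would pass 70% of its speed; a pose out of reach is approached as far as the arm can. A call with a gripper value outside its range is refused whole. The fingers move at their own pace and stop on an object; "grip_force" is the grip in N (left out, the last holds). Time passes only in rows, so rows that repeat a pose let the fingers close. It gives the time, the measured TCP pose, the force and the opening at its end, in the units of the state.
- manip.get_state(): the state, without advancing time (a new reading comes with each control period).
- manip.get_image(name): name is "scene" or "top"; returns (picture, depth): 480x640x3 uint8, red, green, blue; 480x640 float32, m along the optical axis (not along the pixel's ray), 0 where there is no reading.
- manip.camera_params(name): a dict with "intrinsics" (3x3 intrinsics, pixels), "R" (3x3) and "t" (3): a world point X has camera coordinates R X + t. Camera axes: x right, y down, z forward; pixel columns grow to the right and rows downward; lengths in m; the calibration is good to about 2 mm. A picture is of the moment at which its call begins. camera_params takes no time and is no camera call.
- manip.sign_off(): hands the job in, once; it reports no verdict.
The state is a dict: "clock": time; "qpos": joint angles; "qd": joint speeds; "effort": joint torques, N m; "position": TCP position; "ee_rot": TCP orientation; "contact_force": force on the tool from outside, world axes, zero at the start; "moment": the same for the moment, N m; "width": finger opening in m.
Only numpy, scipy, OpenCV 4.12 (cv2) and the standard library are available. Lean on these libraries where they do the work, as an engineer would, in place of code of your own. Each camera call takes 0.05 s, during which the arm holds its last target.

TASK

Two small ratchet presses stand on the jeweller's bench. Tighten the one that holds the copper strip: posts block a full turn, so swing its red handle to and fro on its ratchet (clockwise from above drives the screw, swinging back runs free) until the screw is fully tight and the foot is down on the copper, then let go. Leave the other press, with the black handle, alone.

Things in the scene. Friction and masses are not known exactly. Their poses are not given: they have to be found in the camera images.
- press: The press to tighten: blue, fixed; base 160 x 150 mm, deck top 70 mm up, a 50 mm wide copper strip through it. Origin on the bench below the vertical screw axis, z up; -x points along the handle at mid swing. The handle swings 0.52 rad either side of that, blocked by two steel posts on the deck (102 mm high, 74 mm from the axis), starts anywhere between and stays where left.
- press_grip (a point): Upright round red grip on the handle's end, 20 mm across, its free part 92 to 148 mm above the bench, on a 16 mm wide flat arm. Point: its centre line, 122 mm up, 120 mm from the screw axis, moving on a level circle. Clockwise from above (grip towards +y of the press) drives, about 4 N; back runs free, about 1 N. x points to the screw axis, turning with the handle.
- press_screw (a joint): Turn of the screw, rad, growing clockwise from above (tightening): 0 slack, 1.70 fully tight on a hard stop, brass foot on the copper (5 mm down per rad). Starts at 0 to 0.4, stays where left. A white bar on top turns with it. Driven by the handle through a ratchet of 20 teeth, 0.314 rad apart: up to that much is lost at the start of a driving swing.
- spare_grip (a point): The like grip, black, of the other press (grey, empty), which is to be left alone; the point lies on the grip's centre line, 122 mm above the bench.

How it is judged:
At the end, for the whole second after the job is handed in: The screw of the press with the copper strip is tight (turned to 1.5 rad or more of 1.70) and at rest, and the other press's grip is within 20 mm of where it started (value of joint press_screw above 1.5 rad and velocity of joint press_screw below 0.05 rad/s and distance of spare_grip from where it was at the start of the episode below 0.02 m); the robot touches nothing.
It fails at once if the other press's handle is moved by more than 20 mm (distance of spare_grip from where it was at the start of the episode above 0.02 m).
It also fails if it takes over 45 s, if anything falls off the work surface, if the arm or the gripper's body presses on something with over 40 N, if the wrist force passes 120 N, or if a joint passes its speed limit or range.

## Working session

There is one attempt and no reset: what is moved stays moved. The work goes in short steps, Python scripts to look and compute and a tool call to move; the robot and the scene stay as the last step left them, time stands still between calls to the robot, and variables do not carry over. Pictures are saved under pics/ and viewed, and the job is handed in when it is done.

Besides the shell and the picture viewer there is one more tool, called after "Emit:" by a JSON object that holds its "op" and its "data", one argument or row to a line. play_rows: Moves the arm, as the interface text tells. Its arguments: {"type":"object","properties":{"plan":{"type":"array","items":{"type":"array","items":{"type":"array","items":{"type":"number"}}}},"grip_force":{"type":"number"}},"required":["plan"]}

```bash
mkdir -p pics
cat > h.py <<'E'
from rig import manip
import numpy as np, cv2
def shot(n,tag):
    im,d=manip.get_image(n); cv2.imwrite(f'pics/{tag}_{n}.png',im[:,:,::-1]); np.savez(f'pics/{tag}_{n}.npz',im=im,d=d); return im,d
def cam(n):
    p=manip.camera_params(n); return np.array(p['intrinsics']),np.array(p['R']),np.array(p['t'])
def onz(n,u,v,z):
    K,R,t=cam(n); r=R.T@np.linalg.solve(K,[u,v,1]); c=-R.T@t; s=(z-c[2])/r[2]; return c+s*r
def world(n,u,v,d):
    K,R,t=cam(n); return R.T@(np.linalg.solve(K,[u,v,1])*d-t)
E
python3 - <<'E'
from h import *
np.set_printoptions(precision=4,suppress=True)
for n in('scene','top'):
    shot(n,'a'); K,R,t=cam(n); print(n,K[0,0],-R.T@t,R[2])
print(manip.get_state())
E
```

```text
scene 475.83152009533063 [1.0645 0.0617 0.6016] [-0.7084 -0.1252 -0.6946]
top 591.3489384737413 [0.3716 0.0066 1.1418] [ 0.177  -0.0291 -0.9838]
{'clock': 0.1, 'qpos': array([ 1.2   ,  0.2766,  1.506 ,  0.    ,  1.3607, -0.121 ]), 'qd': array([-0.0024, -0.0013, -0.0036,  0.0002, -0.0014,  0.0001]), 'effort': array([  0.0009, -41.77  , -24.6403,  -0.0002,   0.0056,   0.    ]), 'position': array([0.142 , 0.5567, 0.2305]), 'ee_rot': array([ 0.7014,  0.0875,  0.7017, -0.0887]), 'contact_force': array([ 0.1299,  0.11  , -0.5671]), 'moment': array([-0.0212, -0.023 , -0.0071]), 'width': 0.08556639874322455}
```

View pics/a_scene.png

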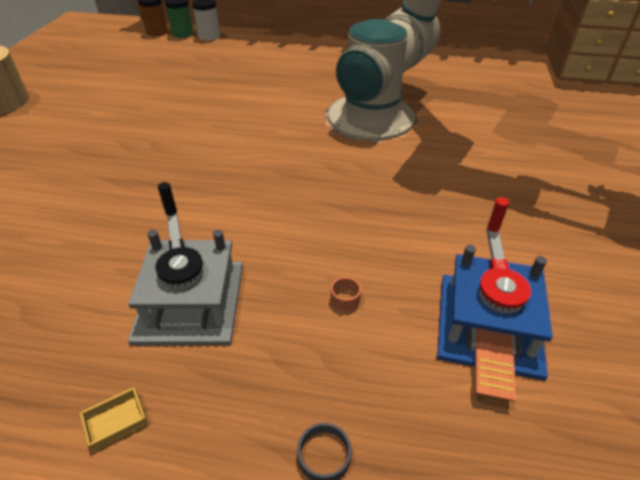

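View pics/a_top.png

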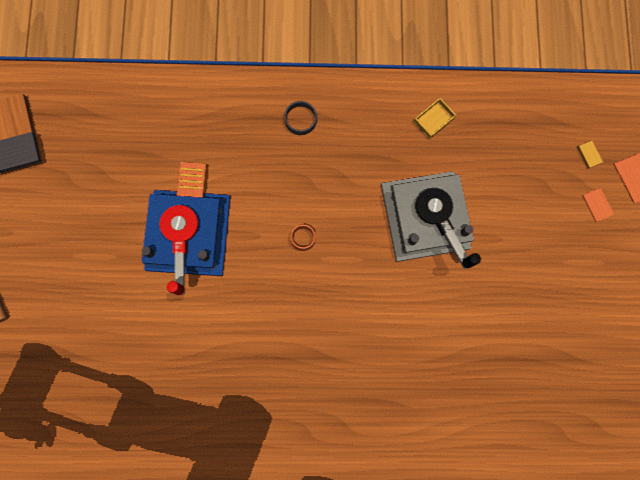

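Run:
```python
from h import *
np.set_printoptions(precision=4,suppress=True)
f=np.load('pics/a_top.npz'); im,d=f['im'].astype(int),f['d']
K,R,t=cam('top')
vv,uu=np.mgrid[0:480,0:640]
P=(np.stack([(uu-K[0,2])/K[0,0],(vv-K[1,2])/K[1,1],np.ones_like(uu)],-1)*d[...,None]-t)@R
red=(im[...,0]>150)&(im[...,1]<50)&(im[...,2]<60)
red[:, 240:]=False; red[:150]=False
n,l,s,c=cv2.connectedComponentsWithStats(red.astype(np.uint8))
for i in range(1,n):
    if s[i,4]>15: 
        q=P[l==i]; print(s[i],c[i],'z',np.percentile(q[:,2],[5,50,95]),'med',np.median(q,0))
# grip top
g=red&(P[...,2]>.14)&(P[...,2]<.16)&(vv>265); print('griptop',g.sum(),P[g].mean(0), uu[g].mean(),vv[g].mean())
h=red&(vv<262)&(vv>200); 
print('hub z hist',np.histogram(P[h][:,2],bins=10))
# posts: grey dark px
for u,v in((149,252),(204,255)):
    w=(abs(uu-u)<10)&(abs(vv-v)<10)&(P[...,2]>.09)&(P[...,2]<.125); print('post',w.sum(),P[w].mean(0),np.percentile(P[w][:,2],[50,95]))
# blue deck
b=(im[...,2]>80)&(im[...,0]<60)&(P[...,2]>.06)&(P[...,2]<.08)&(uu<240)
r=cv2.minAreaRect(np.argwhere(b)[:,::-1].astype(np.float32)); print('deck',r); 
r2=cv2.minAreaRect(P[b][:,:2].astype(np.float32)); print(r2, P[b][:,2].mean())
# base
b=(im[...,2]>60)&(im[...,0]<60)&(im[...,2]>im[...,0]*2)&(P[...,2]<.03)&(uu<240)&(vv<300)&(vv>150)
r2=cv2.minAreaRect(P[b][:,:2].astype(np.float32)); print('base',r2,P[b][:,2].mean())
# white bar
w=(im.min(-1)>150)&(abs(uu-178)<16)&(abs(vv-223)<16); print('bar',w.sum(),P[w].mean(0)); cv2.imwrite('pics/crop.png',cv2.resize(im[150:310,130:240,::-1].astype(np.uint8),None,fx=4,fy=4,interpolation=cv2.INTER_CUBIC)[:600])
```

```text
[160 205  38  48 947] [178.3242 224.7846] z [0.089  0.0924 0.0956] med [0.5892 0.2387 0.0924]
[167 281  11  11  97] [171.8969 286.2165] z [0.1435 0.1468 0.1501] med [0.4733 0.2332 0.1468]
griptop 95 [0.4731 0.2329 0.1468] 171.97894736842105 286.13684210526316
hub z hist (array([943,   0,   0,   0,   0,   0,   0,   0,   0,   5]), array([0.0664, 0.1739, 0.2815, 0.389 , 0.4965, 0.6041, 0.7116, 0.8192,
       0.9267, 1.0342, 1.1418]))
post 74 [0.5404 0.2916 0.0997] [0.1    0.1031]
post 70 [0.5348 0.1921 0.1003] [0.1006 0.104 ]
deck ((180.33392333984375, 230.18858337402344), (70.85479736328125, 70.65901947021484), 5.617580413818359)
((0.5851510167121887, 0.2403869926929474), (0.12977448105812073, 0.12965184450149536), 86.63605499267578) 0.06895320618216633
base ((0.5930043458938599, 0.23963576555252075), (0.14943015575408936, 0.15966996550559998), 86.63152313232422) 0.0109320325919741
bar 113 [0.5932 0.2409 0.0942]
```

View pics/crop.png

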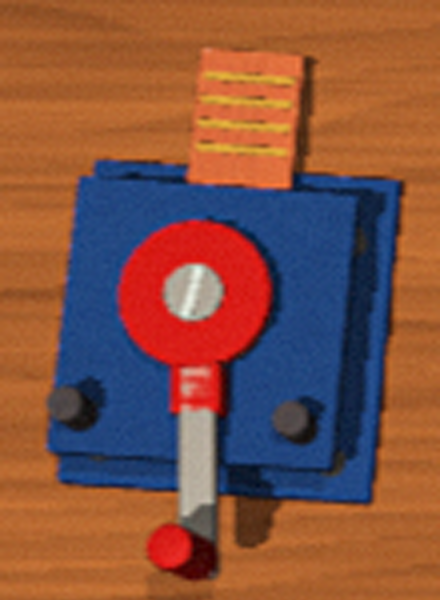

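The scene view shows the blue press with the copper strip at right, around (505,290), and the grey one at left, around (180,268). In the top view the red hub is at (178,224), the red grip top at (172,286), and the post tops at (149,252) and (204,255). Next I work out the press frame and the first move.

```bash
cat >> h.py <<'E'
from scipy.spatial.transform import Rotation as Ro
AX=np.array([.5925,.2395]); XP=np.array([.9984,-.057]); YP=np.array([.057,.9984]); 
def gpos(phi,r=.120): return AX-r*np.cos(phi)*XP+r*np.sin(phi)*YP   # phi + = drive
def rel():
    s=manip.get_state(); q=s['ee_rot']; M=Ro.from_quat([q[1],q[2],q[3],q[0]]).as_matrix(); return s,np.array(s['position']),M
def row(x,y,z,ydir):
    s,p,M=rel(); d=M.T@(np.array([x,y,z])-p); 
    yd=M.T@np.array([ydir[0],ydir[1],0]); a=np.degrees(np.arctan2(yd[2],yd[1])); a=(a+90)%180-90
    return np.round([*(d*1000),a],1)
def tang(phi): return np.sin(phi)*XP+np.cos(phi)*YP
def phi_of(p): 
    v=np.array(p[:2])-AX; return np.arctan2(v@YP,-(v@XP)), np.hypot(*v)
E
python3 - <<'E'
from h import *
np.set_printoptions(precision=4,suppress=True)
print(phi_of([.473,.233])); s,p,M=rel(); print(M)
ph=phi_of([.473,.233])[0]; g=gpos(ph);print(g)
print(row(g[0],g[1],.23,tang(ph)),row(g[0],g[1],.105,tang(ph)))
E
```

```text
(np.float64(-0.11136919613114388), np.float64(0.11967664768032238))
[[-0.0006  0.2472  0.969 ]
 [-0.0015  0.969  -0.2472]
 [-1.     -0.0017 -0.0002]]
[0.4727 0.233 ]
[   0.8 -231.9  400.5  -17.4] [ 125.8 -231.7  400.5  -17.4]
```

Emit:
{"op": "play_rows", "data": {
  "plan": [
    [[0, 0, -0.021, 0.036, -3], [0, 0, -0.046, 0.08, -6], [0, 0, -0.07, 0.12, -10], [0, 0, -0.093, 0.16, -14], [0, 0, -0.116, 0.2, -17.4], [0, 0, -0.139, 0.24, -17.4], [0, 0, -0.162, 0.28, -17.4], [0, 0, -0.186, 0.32, -17.4], [0, 0, -0.209, 0.36, -17.4], [0, 0, -0.232, 0.4, -17.4], [0, 0, -0.232, 0.4, -17.4], [0, 0, -0.232, 0.4, -17.4]]
  ]
}}

```text
clock: 1.3
position: [0.4723, 0.2322, 0.2302]
ee_rot: [0.706, -0.019, 0.708, 0.018]
contact_force: [0.2, 0.5, -0.5]
width: 0.0854
```

Run:
```python
from h import *
np.set_printoptions(precision=4,suppress=True)
g=gpos(-.111); s,p,M=rel(); print(s['clock'],p,s['contact_force'],row(g[0],g[1],.105,tang(-.111)))
shot('scene','b')
```

```text
1.3 [0.4723 0.2322 0.2302] [ 0.2303  0.4652 -0.5444] [125.2   0.9   0.7  -0.2]
```

View pics/b_scene.png

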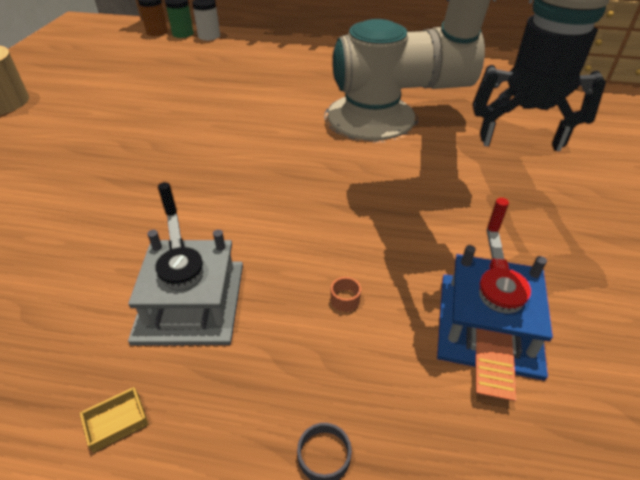

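The fingers are at (487,140) and (562,145), up and to the right of the grip at (500,205). I'll check this projection before going down.

Run:
```python
from h import *
K,R,t=cam('scene')
for X in([.4723,.2322,.2302],[.4723,.2322,.242],[.4727,.233,.148],[.4727,.233,.122],[.4727,.233,.092],[.5925,.2395,.095]):
    c=K@(R@np.array(X)+t); print(X,c[:2]/c[2])
im=np.load('pics/b_scene.npz')['im'].astype(int)
m=(im[...,0]>110)&(im[...,1]<50)&(im[...,2]<60); v,u=np.nonzero(m&(np.mgrid[0:480,0:640][0]<236)&(np.mgrid[0:480,0:640][1]>450)); print(u.min(),u.max(),v.min(),v.max(),u.mean(),v.mean())
```

```text
[0.4723, 0.2322, 0.2302] [516.61266517 154.46598106]
[0.4723, 0.2322, 0.242] [519.12005122 147.16425011]
[0.4727, 0.233, 0.148] [501.32091125 200.90219468]
[0.4727, 0.233, 0.122] [496.80115361 214.01705346]
[0.4727, 0.233, 0.092] [491.85589859 228.36656649]
[0.5925, 0.2395, 0.095] [504.05773485 284.68453653]
496 507 199 227 501.7857142857143 202.4
```

The projections agree with the picture to within a few pixels. I'll go down and close partly to form a loose cage.

Emit:
{"op": "play_rows", "data": {
  "plan": [
    [[0, 0.03, 0.001, 0.001, 0], [0, 0.06, 0.001, 0.001, 0], [0, 0.09, 0.001, 0.001, 0], [0, 0.115, 0.001, 0.001, 0], [0, 0.125, 0.001, 0.001, 0], [0.3, 0.125, 0.001, 0.001, 0], [0.5, 0.125, 0.001, 0.001, 0], [0.66, 0.125, 0.001, 0.001, 0], [0.66, 0.125, 0.001, 0.001, 0], [0.66, 0.125, 0.001, 0.001, 0]]
  ],
  "grip_force": 20
}}

```text
clock: 2.35
position: [0.4727, 0.2341, 0.1062]
ee_rot: [0.707, -0.019, 0.707, 0.018]
contact_force: [0.3, 0.5, -0.5]
width: 0.0291
```

Run:
```python
from h import *
np.set_printoptions(precision=4,suppress=True)
s,p,M=rel(); print(s['clock'],p,s['contact_force'],s['width'],phi_of(p))
for ph in (-.2,-.3,-.4,-.5,-.55):
    g=gpos(ph); print(ph,row(*g,.105,tang(ph)))
shot('scene','c')
```

```text
2.35 [0.4727 0.2341 0.1062] [ 0.3251  0.4728 -0.5493] 0.029052293498093996 (np.float64(-0.10222317866194927), np.float64(0.11994095812687197))
-0.2 [  1.2 -11.7   0.4  -5.2]
-0.3 [  1.2 -23.6   2.1 -10.9]
-0.4 [  1.2 -35.2   4.9 -16.6]
-0.5 [  1.2 -46.6   8.9 -22.3]
-0.55 [  1.2 -52.   11.4 -25.2]
```

View pics/c_scene.png

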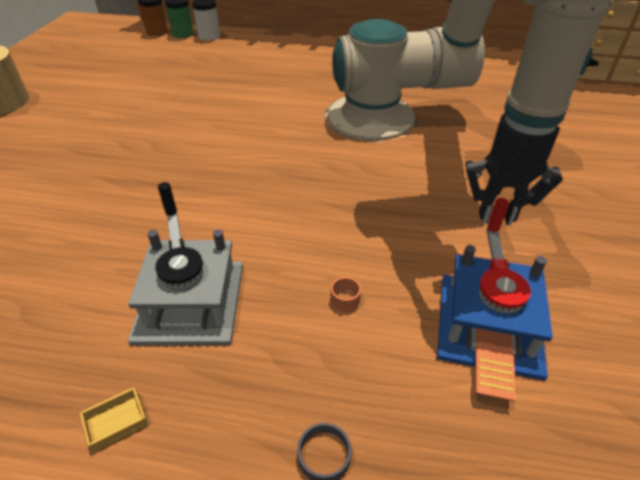

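The red grip at (497,215) sits between the fingertips at (487,213) and (512,213). Now the free swing back.

Emit:
{"op": "play_rows", "data": {
  "plan": [
    [[0.66, 0.001, -0.006, 0, -3], [0.66, 0.001, -0.012, 0.0005, -6], [0.66, 0.001, -0.018, 0.0013, -8], [0.66, 0.001, -0.0236, 0.0021, -11], [0.66, 0.001, -0.0295, 0.0035, -14], [0.66, 0.001, -0.0352, 0.005, -16.5], [0.66, 0.001, -0.041, 0.0068, -19.5], [0.66, 0.001, -0.0466, 0.009, -22.3], [0.66, 0.001, -0.05, 0.0105, -24], [0.66, 0.001, -0.05, 0.0105, -24], [0.66, 0.001, -0.05, 0.0105, -24]]
  ]
}}

```text
clock: 3.5
position: [0.4859, 0.1847, 0.1052]
ee_rot: [0.687, -0.165, 0.688, 0.165]
contact_force: [0.3, 1.2, 0.9]
width: 0.0289
```

```bash
cat > st.py <<'E'
from h import *
import sys
np.set_printoptions(precision=4,suppress=True)
s,p,M=rel(); print(s['clock'],p,s['contact_force'],s['width'],phi_of(p))
for ph in map(float,sys.argv[2:]):
    g=gpos(ph); print(ph,row(*g,.105,tang(ph)))
im,d=shot('scene',sys.argv[1]); imt,_=shot('top',sys.argv[1])
a=cv2.resize(im[170:420,420:620,::-1],None,fx=2.2,fy=2.2); b=cv2.resize(imt[150:320,110:250,::-1],(400,550)); b=cv2.resize(b,(int(b.shape[1]*a.shape[0]/b.shape[0]),a.shape[0]))
o=np.hstack([a,b])[:, :800]; cv2.imwrite(f'pics/{sys.argv[1]}_v.png',o)
E
python3 st.py d -.4 -.3 -.2 -.1 0 .1 .2 .3 .4 .5 .53
```

```text
3.5 [0.4859 0.1847 0.1052] [0.3224 1.2338 0.906 ] 0.028894976300565027 (np.float64(-0.5318620576857326), np.float64(0.1198597362985879))
-0.4 [ 0.2 15.8  0.8  7.3]
-0.3 [ 0.2 27.6  3.  13.1]
-0.2 [ 0.2 39.1  6.2 18.8]
-0.1 [ 0.2 50.3 10.7 24.5]
0.0 [ 0.2 60.9 16.2 30.2]
0.1 [ 0.2 71.  22.7 36. ]
0.2 [ 0.2 80.3 30.3 41.7]
0.3 [ 0.2 88.9 38.7 47.4]
0.4 [ 0.2 96.5 47.9 53.2]
0.5 [  0.2 103.2  57.9  58.9]
0.53 [  0.2 105.   61.   60.6]
```

View pics/d_v.png

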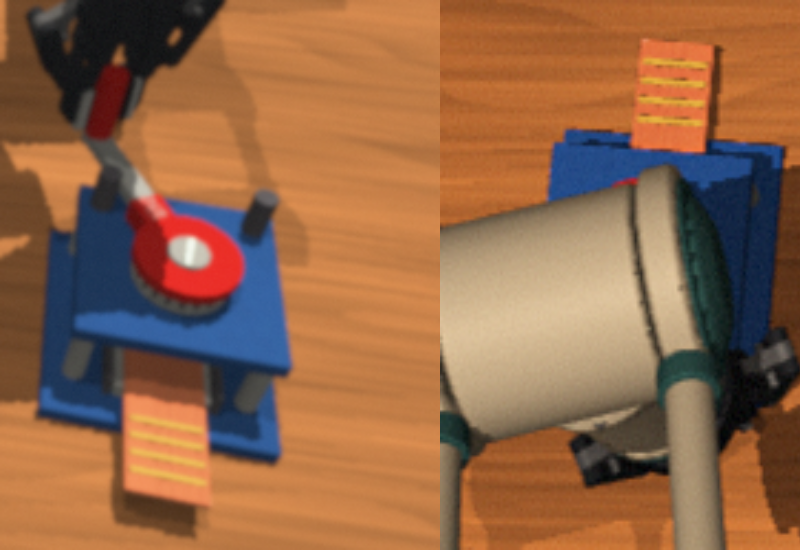

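The handle has swung back to the near-left post (crop at (110,180)) and the bar is visible at (190,253). Now a driving swing.

Emit:
{"op": "play_rows", "data": {
  "plan": [
    [[0.66, 0, 0.008, 0.0003, 3.6], [0.66, 0, 0.0158, 0.0008, 7.3], [0.66, 0, 0.0276, 0.003, 13.1], [0.66, 0, 0.0391, 0.0062, 18.8], [0.66, 0, 0.0503, 0.0107, 24.5], [0.66, 0, 0.0609, 0.0162, 30.2], [0.66, 0, 0.071, 0.0227, 36], [0.66, 0, 0.0803, 0.0303, 41.7], [0.66, 0, 0.0889, 0.0387, 47.4], [0.66, 0, 0.0965, 0.0479, 53.2], [0.66, 0, 0.1032, 0.0579, 58.9], [0.66, 0, 0.105, 0.061, 60.6]]
  ]
}}

```text
clock: 4.8
position: [0.4911, 0.3058, 0.1048]
ee_rot: [0.676, 0.203, 0.678, -0.206]
contact_force: [-3.2, -3.0, 2.7]
width: 0.0291
```

```bash
python3 st.py e .5 .4 .3 .2 .1 0 -.1 -.2 -.3 -.4 -.5 -.535
```

```text
4.8 [0.4911 0.3058 0.1048] [-3.1719 -3.0188  2.6938] 0.029068197894391704 (np.float64(0.5215901589116156), np.float64(0.12114434977483662))
0.5 [-0.2 -2.6  1.2 -1.8]
0.4 [ -0.2 -14.5   2.2  -7.5]
0.3 [ -0.1 -26.3   4.3 -13.2]
0.2 [ -0.1 -37.9   7.6 -19. ]
0.1 [ -0.  -49.   12.1 -24.7]
0.0 [  0.  -59.6  17.7 -30.4]
-0.1 [  0.1 -69.7  24.2 -36.1]
-0.2 [  0.1 -79.   31.8 -41.9]
-0.3 [  0.1 -87.5  40.2 -47.6]
-0.4 [  0.1 -95.1  49.5 -53.3]
-0.5 [   0.2 -101.8   59.4  -59.1]
-0.535 [   0.2 -103.9   63.1  -61.1]
```

View pics/e_v.png

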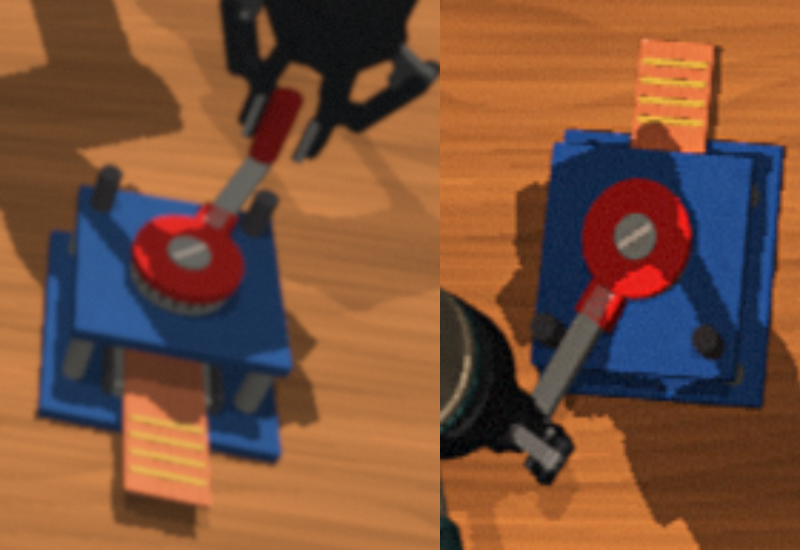

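The handle is now by the other post at (260,210), and the bar has turned a lot clockwise. Swing back again.

Emit:
{"op": "play_rows", "data": {
  "plan": [
    [[0.66, 0, -0.008, 0.0015, -4], [0.66, 0, -0.0145, 0.0022, -7.5], [0.66, 0, -0.0263, 0.0043, -13.2], [0.66, 0, -0.0379, 0.0076, -19], [0.66, 0, -0.049, 0.0121, -24.7], [0.66, 0, -0.0596, 0.0177, -30.4], [0.66, 0, -0.0697, 0.0242, -36.1], [0.66, 0, -0.079, 0.0318, -41.9], [0.66, 0, -0.0875, 0.0402, -47.6], [0.66, 0, -0.0951, 0.0495, -53.3], [0.66, 0, -0.1018, 0.0594, -59.1], [0.66, 0, -0.1039, 0.0631, -61.1]]
  ]
}}

```text
clock: 6.1
position: [0.4869, 0.184, 0.1051]
ee_rot: [0.686, -0.169, 0.688, 0.169]
contact_force: [0.0, 1.8, 0.4]
width: 0.0289
```

```bash
python3 st.py f -.5 -.4 -.3 -.2 -.1 0 .1 .2 .3 .4 .5 .53
```

```text
6.1 [0.4869 0.184  0.1051] [0.0004 1.8041 0.3915] 0.028888273241629743 (np.float64(-0.540631009138739), np.float64(0.11926975165047031))
-0.5 [ 0.1  4.9 -0.6  2.3]
-0.4 [ 0.1 16.8  0.4  8. ]
-0.3 [ 0.1 28.6  2.7 13.7]
-0.2 [ 0.  40.1  6.1 19.5]
-0.1 [ 0.  51.2 10.7 25.2]
0.0 [ 0.  61.8 16.3 30.9]
0.1 [ 0.  71.7 23.  36.7]
0.2 [-0.  81.  30.6 42.4]
0.3 [-0.  89.4 39.1 48.1]
0.4 [-0.1 97.  48.5 53.8]
0.5 [ -0.1 103.6  58.5  59.6]
0.53 [ -0.1 105.4  61.6  61.3]
```

View pics/f_v.png

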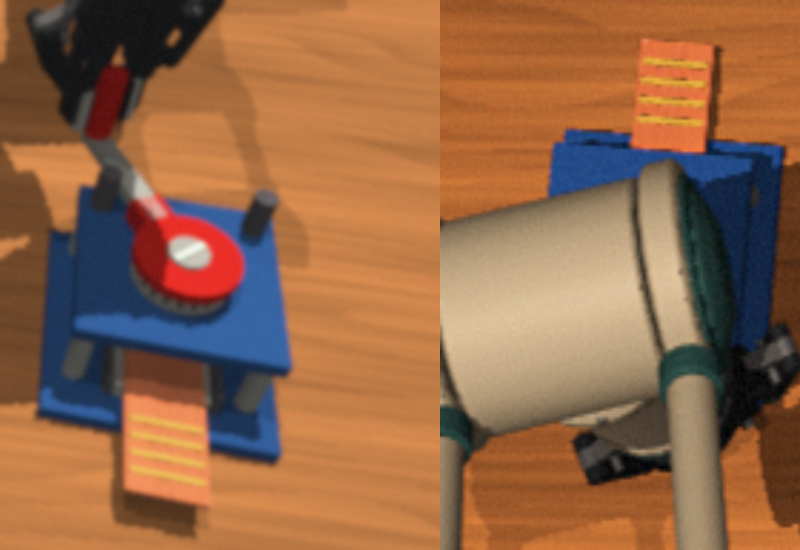

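Emit:
{"op": "play_rows", "data": {
  "plan": [
    [[0.66, 0, 0.0049, -0.0006, 2.3], [0.66, 0, 0.0168, 0.0004, 8], [0.66, 0, 0.0286, 0.0027, 13.7], [0.66, 0, 0.0401, 0.0061, 19.5], [0.66, 0, 0.0455, 0.008, 22.3]]
  ]
}}

```text
clock: 6.7
position: [0.4728, 0.2273, 0.105]
ee_rot: [0.706, -0.033, 0.707, 0.03]
contact_force: [0.4, -4.9, 1.1]
width: 0.0289
```

```bash
cat > bar.py <<'E'
from h import *
import sys
for tag in sys.argv[1:]:
    im=np.load(f'pics/{tag}_top.npz')['im']; cv2.imwrite(f'pics/bar_{tag}.png',cv2.resize(im[207:240,160:196,::-1],None,fx=10,fy=10,interpolation=cv2.INTER_CUBIC))
E
python3 st.py g -.1 0 .1 .2 .3; python3 bar.py a e; python3 -c "
import cv2,numpy as np
cv2.imwrite('pics/bars.png',np.hstack([cv2.imread('pics/bar_a.png'),cv2.imread('pics/bar_e.png')]))"
```

```text
6.7 [0.4728 0.2273 0.105 ] [ 0.3625 -4.8657  1.0594] 0.028852440408574407 (np.float64(-0.1583156865054977), np.float64(0.1202770991690231))
-0.1 [-0.1  7.   0.4  2.7]
0.0 [-0.1 18.9  1.6  8.4]
0.1 [-0.2 30.7  3.9 14.1]
0.2 [-0.2 42.2  7.4 19.9]
0.3 [-0.3 53.2 12.  25.6]
```

View pics/bars.png

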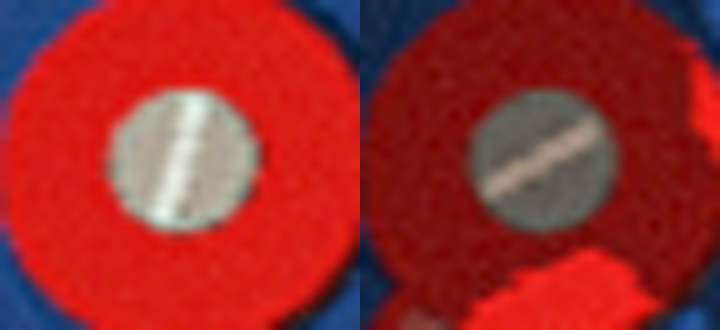

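View pics/g_v.png

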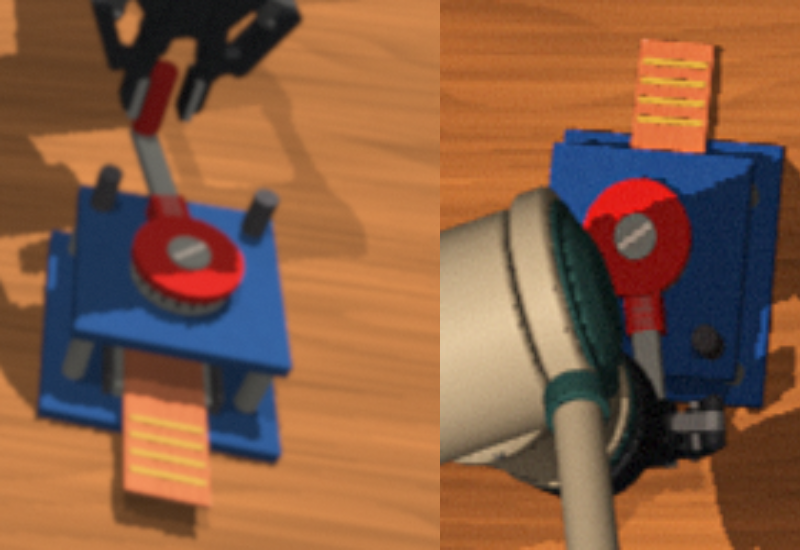

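```bash
cat > ba.py <<'E'
from h import *
import sys
# bar direction: bright pixels in disc, image moments; and points on plane z=.095
for tag in sys.argv[1:]:
    im=np.load(f'pics/{tag}_top.npz')['im']; g=cv2.GaussianBlur(im.astype(np.float32).min(-1),(0,0),.6)
    vv,uu=np.mgrid[0:480,0:640]; m=np.hypot(uu-178.2,vv-223)<6.5
    w=np.where(m,np.clip(g-np.percentile(g[m],65),0,None),0)
    pts=np.array([onz('top',u,v,.095)[:2] for v,u in np.argwhere(w>0)]); ww=w[w>0]
    c=np.average(pts,0,ww); C=np.cov((pts-c).T,aweights=ww); e,V=np.linalg.eigh(C); d=V[:,1]
    print(tag,'bar angle ccw from world x',np.degrees(np.arctan2(d[1],d[0]))%180,e)
E
python3 ba.py a e g; python3 bar.py g
```

```text
a bar angle ccw from world x 166.4217334887163 [1.98338361e-06 4.29120245e-05]
e bar angle ccw from world x 122.02395689943019 [1.92025016e-06 4.03452747e-05]
g bar angle ccw from world x 126.25174798824526 [2.01328498e-06 3.90538003e-05]
```

View pics/bar_g.png

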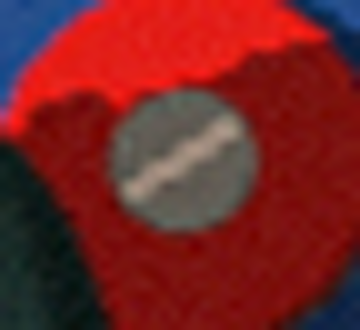

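The screw has turned about 44° so far, and the slack has just been taken up. Continue driving in this swing.

Emit:
{"op": "play_rows", "data": {
  "plan": [
    [[0.66, 0, 0.007, 0.0004, 2.7], [0.66, 0, 0.0189, 0.0016, 8.4], [0.66, 0, 0.0307, 0.0039, 14.1], [0.66, 0, 0.0422, 0.0074, 19.9], [0.66, 0, 0.0532, 0.012, 25.6]]
  ]
}}

```text
clock: 7.3
position: [0.4787, 0.2806, 0.1048]
ee_rot: [0.695, 0.123, 0.697, -0.128]
contact_force: [-1.9, -3.2, 4.2]
width: 0.0295
```

```bash
python3 st.py i .35 .4 .45 .5 .54; python3 ba.py i
```

```text
7.3 [0.4787 0.2806 0.1048] [-1.9445 -3.1682  4.2423] 0.029488967861907894 (np.float64(0.2894797080782733), np.float64(0.12096490300509495))
0.35 [-0.2  7.3  1.1  2.9]
0.4 [-0.3 13.3  1.6  5.7]
0.45 [-0.3 19.2  2.3  8.6]
0.5 [-0.4 25.1  3.3 11.5]
0.54 [-0.4 29.8  4.4 13.8]
i bar angle ccw from world x 97.88736428152419 [1.65015376e-06 4.15585142e-05]
```

View pics/i_v.png

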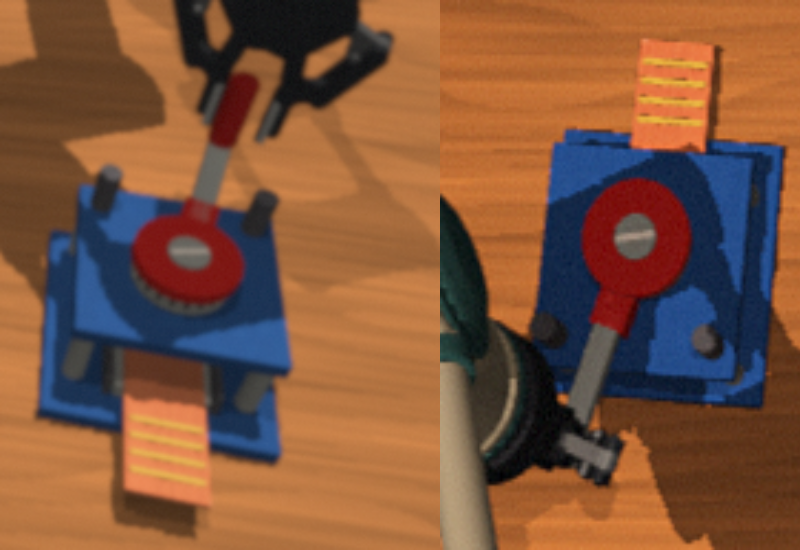

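The bar has turned 68.5° in total. Keep driving in steps and watch the force.

Emit:
{"op": "play_rows", "data": {
  "plan": [
    [[0.66, 0, 0.0073, 0.001, 2.9], [0.66, 0, 0.0133, 0.0016, 5.7], [0.66, 0, 0.0192, 0.0023, 8.6]]
  ]
}}

```text
clock: 7.7
position: [0.4868, 0.298, 0.1044]
ee_rot: [0.683, 0.173, 0.686, -0.178]
contact_force: [-3.1, -3.2, 3.1]
width: 0.0293
```

```bash
python3 st.py j .45 .5 .53 .55; python3 ba.py j
```

```text
7.7 [0.4868 0.298  0.1044] [-3.1335 -3.2336  3.0543] 0.02928589163406882 (np.float64(0.4485387846218706), np.float64(0.12086654004634959))
0.45 [-0.6  0.2  0.9  0.3]
0.5 [-0.7  6.2  1.   3.2]
0.53 [-0.7  9.8  1.3  4.9]
0.55 [-0.7 12.1  1.5  6. ]
j bar angle ccw from world x 90.8659038043382 [1.39053598e-06 3.94142897e-05]
```

Emit:
{"op": "play_rows", "data": {
  "plan": [
    [[0.66, 0, 0.0062, 0.001, 3.2], [0.66, 0, 0.0098, 0.0013, 4.9], [0.66, 0, 0.0098, 0.0013, 4.9]]
  ]
}}

```text
clock: 8.1
position: [0.4924, 0.3064, 0.1039]
ee_rot: [0.676, 0.201, 0.679, -0.206]
contact_force: [-3.2, -1.8, 0.7]
width: 0.0291
```

```bash
python3 st.py k .5 .4 .3 .2 .1 0 -.1 -.2 -.3 -.4 -.5 -.55; python3 ba.py k
```

```text
8.1 [0.4924 0.3064 0.1039] [-3.1546 -1.786   0.7233] 0.02910996568111462 (np.float64(0.5321976822362211), np.float64(0.12037734439258747))
0.5 [-1.1 -3.9  0.4 -1.5]
0.4 [ -1.  -15.8   1.3  -7.2]
0.3 [ -0.9 -27.6   3.4 -13. ]
0.2 [ -0.8 -39.2   6.7 -18.7]
0.1 [ -0.7 -50.3  11.1 -24.4]
0.0 [ -0.7 -61.   16.6 -30.2]
-0.1 [ -0.6 -71.1  23.1 -35.9]
-0.2 [ -0.5 -80.4  30.6 -41.6]
-0.3 [ -0.5 -89.   39.1 -47.3]
-0.4 [ -0.5 -96.6  48.3 -53.1]
-0.5 [  -0.4 -103.4   58.2  -58.8]
-0.55 [  -0.4 -106.3   63.4  -61.7]
k bar angle ccw from world x 86.88994472537539 [1.78155156e-06 4.01554421e-05]
```

View pics/k_v.png

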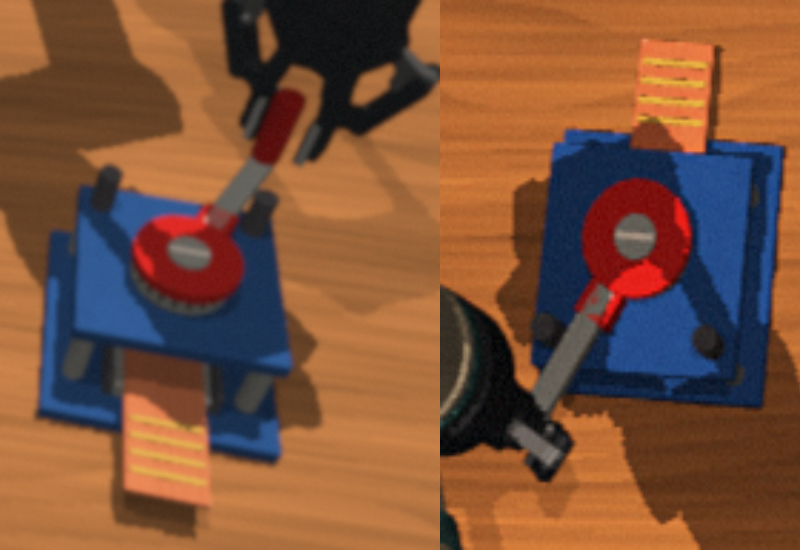

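The bar has turned 79.5° (1.39 rad plus the start value) and there is no hard stop yet. One more swing back, then drive to the stop.

Emit:
{"op": "play_rows", "data": {
  "plan": [
    [[0.66, -0.001, -0.008, 0.0008, -3.8], [0.66, -0.001, -0.0158, 0.0013, -7.2], [0.66, -0.001, -0.0276, 0.0034, -13], [0.66, -0.001, -0.0392, 0.0067, -18.7], [0.66, -0.001, -0.0503, 0.0111, -24.4], [0.66, -0.001, -0.061, 0.0166, -30.2], [0.66, -0.001, -0.0711, 0.0231, -35.9], [0.66, -0.001, -0.0804, 0.0306, -41.6], [0.66, -0.001, -0.089, 0.0391, -47.3], [0.66, -0.001, -0.0966, 0.0483, -53.1], [0.66, -0.001, -0.1034, 0.0582, -58.8], [0.66, -0.001, -0.1063, 0.0634, -61.7]]
  ]
}}

```text
clock: 9.4
position: [0.4883, 0.1831, 0.1058]
ee_rot: [0.684, -0.174, 0.687, 0.173]
contact_force: [-1.3, 2.8, 1.1]
width: 0.0288
```

```bash
python3 st.py l -.5 -.4 -.3 -.25 -.2 -.1
```

```text
9.4 [0.4883 0.1831 0.1058] [-1.286   2.7559  1.1353] 0.028811575375657438 (np.float64(-0.5531575548273007), np.float64(0.1184456862823402))
-0.5 [ 0.8  6.4 -1.4  3.1]
-0.4 [ 0.8 18.3 -0.1  8.8]
-0.3 [ 0.8 30.1  2.3 14.5]
-0.25 [ 0.8 35.8  3.9 17.4]
-0.2 [ 0.8 41.5  5.9 20.2]
-0.1 [ 0.7 52.5 10.6 26. ]
```

Emit:
{"op": "play_rows", "data": {
  "plan": [
    [[0.66, 0.001, 0.0064, -0.0014, 3], [0.66, 0.001, 0.0123, -0.001, 6], [0.66, 0.001, 0.0183, 0, 8.8], [0.66, 0.001, 0.0242, 0.001, 11.6]]
  ]
}}

```text
clock: 9.9
position: [0.4784, 0.2051, 0.105]
ee_rot: [0.699, -0.103, 0.7, 0.101]
contact_force: [-0.7, -1.1, 0.5]
width: 0.0291
```

Emit:
{"op": "play_rows", "data": {
  "plan": [
    [[0.66, 0, 0.004, 0.0004, 2], [0.66, 0, 0.0085, 0.001, 4], [0.66, 0, 0.0085, 0.001, 4]]
  ]
}}

```text
clock: 10.2
position: [0.4777, 0.214, 0.1051]
ee_rot: [0.703, -0.079, 0.702, 0.077]
contact_force: [0.5, 0.2, -0.6]
width: 0.0289
```

```bash
python3 st.py m -.25 -.2 -.15 -.1 ;python3 ba.py m
```

```text
10.2 [0.4777 0.214  0.1051] [ 0.4884  0.1675 -0.5551] 0.028901283442385066 (np.float64(-0.2758562795690336), np.float64(0.11764848116797685))
-0.25 [ 0.1  3.1 -2.3  1.6]
-0.2 [ 0.1  9.1 -2.   4.5]
-0.15 [ 0.1 15.1 -1.4  7.3]
-0.1 [ 0.1 21.  -0.5 10.2]
m bar angle ccw from world x 63.83505138342842 [4.22153745e-06 1.10071030e-05]
```

View pics/m_v.png

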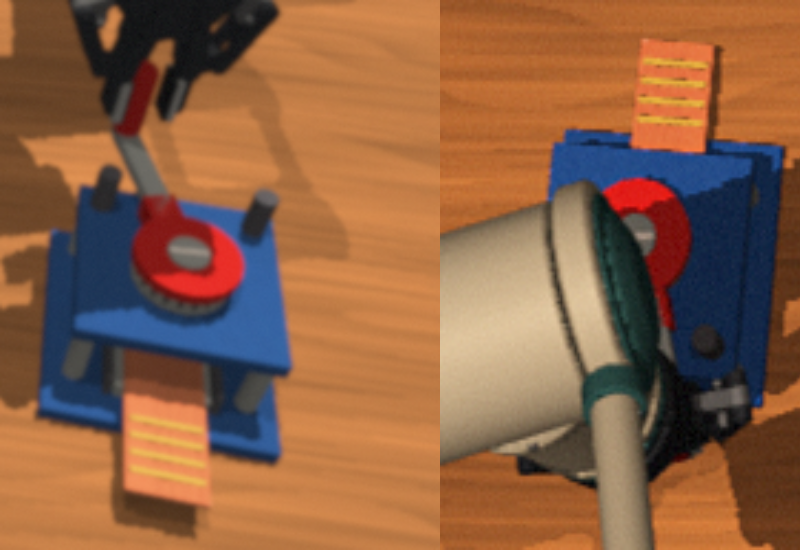

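The top view hides half the bar here, so the 'm' angle does not count; the handle is still picking up slack. Continue in small steps.

Emit:
{"op": "play_rows", "data": {
  "plan": [
    [[0.66, 0, 0.005, -0.002, 2.5], [0.66, 0, 0.0091, -0.002, 4.5], [0.66, 0, 0.0091, -0.002, 4.5]]
  ]
}}

```text
clock: 10.6
position: [0.4744, 0.2215, 0.1052]
ee_rot: [0.706, -0.052, 0.704, 0.05]
contact_force: [1.7, -1.0, -0.0]
width: 0.029
```

Emit:
{"op": "play_rows", "data": {
  "plan": [
    [[0.66, 0, 0.003, 0.0003, 1.5], [0.66, 0, 0.006, 0.0006, 3], [0.66, 0, 0.006, 0.0006, 3]]
  ]
}}

```text
clock: 10.9
position: [0.4738, 0.2267, 0.1052]
ee_rot: [0.707, -0.035, 0.706, 0.031]
contact_force: [-1.7, -3.8, 1.3]
width: 0.0292
```

```bash
python3 st.py n -.1 -.05 0 .1 .2 ;python3 ba.py n
```

```text
10.9 [0.4738 0.2267 0.1052] [-1.6856 -3.8322  1.3363] 0.029200230914381543 (np.float64(-0.16471455499571122), np.float64(0.11937186748111892))
-0.1 [ 0.1  7.8 -0.5  2.9]
-0.05 [ 0.1 13.7 -0.   5.7]
0.0 [ 0.  19.7  0.7  8.6]
0.1 [-0.  31.4  3.1 14.3]
0.2 [-0.1 42.9  6.6 20.1]
n bar angle ccw from world x 90.57451620575024 [1.53545330e-06 3.81671024e-05]
```

Engaged again, so small steps now.

Emit:
{"op": "play_rows", "data": {
  "plan": [
    [[0.66, 0, 0.004, -0.0004, 1.5], [0.66, 0, 0.008, -0.0005, 3], [0.66, 0, 0.008, -0.0005, 3]]
  ]
}}

```text
clock: 11.3
position: [0.4729, 0.2346, 0.1052]
ee_rot: [0.708, -0.016, 0.706, 0.013]
contact_force: [-0.1, -2.9, 0.5]
width: 0.0291
```

Emit:
{"op": "play_rows", "data": {
  "plan": [
    [[0.66, 0, 0.003, 0.0003, 1.5], [0.66, 0, 0.006, 0.0006, 3], [0.66, 0, 0.006, 0.0006, 3]]
  ]
}}

```text
clock: 11.6
position: [0.4728, 0.2405, 0.1051]
ee_rot: [0.708, 0.002, 0.707, -0.005]
contact_force: [-0.9, -3.3, 2.4]
width: 0.029
```

```bash
python3 st.py o 0 .1 .2 ;python3 ba.py o
```

```text
11.6 [0.4728 0.2405 0.1051] [-0.9353 -3.3105  2.4122] 0.029032661697361444 (np.float64(-0.04886424635916997), np.float64(0.11968436548261441))
0.0 [ 0.1  5.9 -0.2  2.7]
0.1 [ 0.1 17.8  1.   8.4]
0.2 [-0.  29.6  3.3 14.2]
o bar angle ccw from world x 83.24071278218321 [1.81561619e-06 3.99991146e-05]
```

View pics/o_v.png

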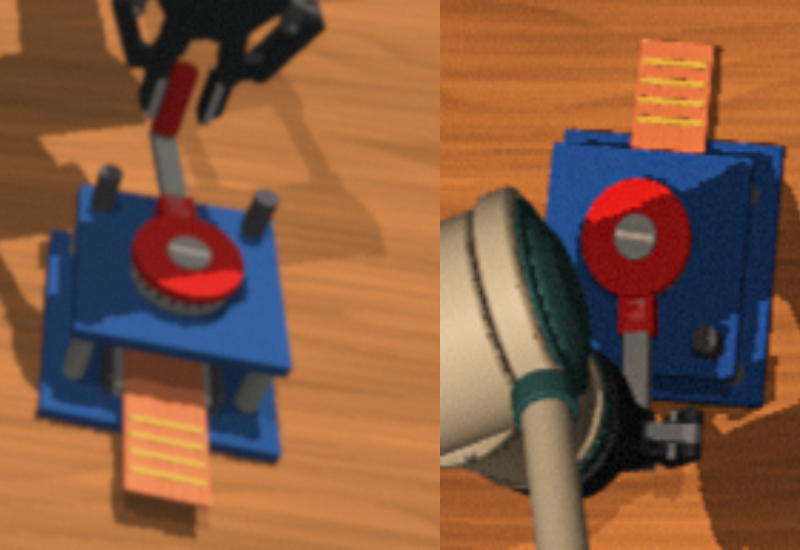

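The turn is now 83° (1.45 rad). Carry on until the force jumps at the stop.

Emit:
{"op": "play_rows", "data": {
  "plan": [
    [[0.66, 0, 0.003, -0.0002, 1.5], [0.66, 0, 0.006, -0.0002, 2.8], [0.66, 0, 0.006, -0.0002, 2.8]]
  ]
}}

```text
clock: 12.0
position: [0.4729, 0.2467, 0.1051]
ee_rot: [0.708, 0.019, 0.706, -0.022]
contact_force: [-0.5, -2.4, 1.4]
width: 0.0289
```

Emit:
{"op": "play_rows", "data": {
  "plan": [
    [[0.66, 0, 0.003, 0.0003, 1.5], [0.66, 0, 0.006, 0.0006, 2.8], [0.66, 0, 0.006, 0.0006, 2.8]]
  ]
}}

```text
clock: 12.3
position: [0.4733, 0.2521, 0.1051]
ee_rot: [0.707, 0.036, 0.706, -0.04]
contact_force: [-1.5, -5.4, 3.6]
width: 0.029
```

```bash
python3 st.py p .05 .1 .2 ;python3 ba.py p
```

```text
12.3 [0.4733 0.2521 0.1051] [-1.4873 -5.4492  3.6453] 0.028963967775261827 (np.float64(0.048587964058032576), np.float64(0.11985978029923172))
0.05 [ 0.1  0.2 -0.1  0. ]
0.1 [0.1 6.2 0.  2.9]
0.2 [ 0.  18.1  1.2  8.6]
p bar angle ccw from world x 80.01544825939776 [1.82809553e-06 3.95227157e-05]
```

Emit:
{"op": "play_rows", "data": {
  "plan": [
    [[0.66, 0, 0.002, 0, 1], [0.66, 0, 0.004, 0, 2], [0.66, 0, 0.004, 0, 2]]
  ]
}}

```text
clock: 12.7
position: [0.4737, 0.2548, 0.1051]
ee_rot: [0.706, 0.046, 0.705, -0.052]
contact_force: [-0.5, -7.4, 3.2]
width: 0.0292
```

```bash
python3 st.py q .1 .2 ;python3 ba.py q
```

```text
12.7 [0.4737 0.2548 0.1051] [-0.5197 -7.382   3.2085] 0.029168213219645328 (np.float64(0.07096092018757098), np.float64(0.11975765726341628))
0.1 [ 0.1  3.5 -0.2  1. ]
0.2 [-0.  15.5  0.6  6.7]
q bar angle ccw from world x 79.98179176806565 [1.89953829e-06 4.06094069e-05]
```

View pics/q_v.png

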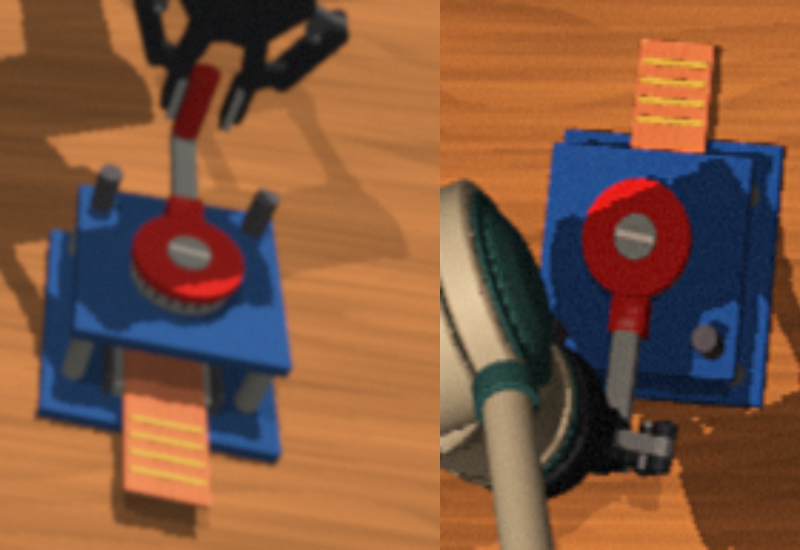

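The bar stays at 80.0° while the force climbs, which looks like the hard stop. With zero along the press x axis, full tightness should come at about 79°. One more small push should confirm it.

Emit:
{"op": "play_rows", "data": {
  "plan": [
    [[0.66, 0, 0.003, 0, 1], [0.66, 0, 0.006, 0, 1.5], [0.66, 0, 0.006, 0, 1.5]]
  ]
}}

```text
clock: 13.1
position: [0.4741, 0.2585, 0.105]
ee_rot: [0.705, 0.053, 0.705, -0.063]
contact_force: [-1.1, -9.4, 4.0]
width: 0.0287
```

```bash
python3 st.py r .1 .2 ;python3 ba.py r
```

```text
13.1 [0.4741 0.2585 0.105 ] [-1.1317 -9.3668  4.0114] 0.028729476156620845 (np.float64(0.10192686746686164), np.float64(0.11993443518322987))
0.1 [-0.  -0.2 -0.1 -0.4]
0.2 [-0.2 11.8  0.4  5.3]
r bar angle ccw from world x 80.02057381620754 [1.90164414e-06 4.02281027e-05]
```

The bar is steady at 80.0°, at least 1.51 rad of turn even from a start at 0, and the force is more than twice the driving force. It is on the stop. Now back off, open, and rise.

Emit:
{"op": "play_rows", "data": {
  "plan": [
    [[0.66, 0, -0.004, 0, 0], [0.66, 0, -0.009, 0, 0], [0.4, 0, -0.009, 0, 0], [0.2, 0, -0.009, 0, 0], [0.1, 0, -0.009, 0, 0], [0.1, 0, -0.009, 0, 0], [0.1, -0.03, -0.009, 0, 0], [0.1, -0.07, -0.009, 0, 0], [0.1, -0.11, -0.009, 0, 0], [0.1, -0.14, -0.009, -0.03, 0], [0.1, -0.15, -0.009, -0.07, 0], [0.1, -0.15, -0.009, -0.1, 0]]
  ]
}}

```text
clock: 14.4
position: [0.3732, 0.269, 0.2571]
ee_rot: [0.706, 0.055, 0.704, -0.061]
contact_force: [-0.2, 1.0, -0.3]
width: 0.0766
```

Emit:
{"op": "play_rows", "data": {
  "plan": [
    [[0.1, 0, 0, 0, 0], [0.1, 0, 0, 0, 0], [0.1, 0, 0, 0, 0]]
  ]
}}

```text
clock: 14.7
position: [0.374, 0.2692, 0.2571]
ee_rot: [0.706, 0.055, 0.703, -0.061]
contact_force: [0.6, 1.0, 0.6]
width: 0.0767
```

```bash
python3 st.py s .1;python3 ba.py s
```

```text
14.7 [0.374  0.2692 0.2571] [0.6474 1.0459 0.5883] 0.07671843816429266 (np.float64(0.07796908291937867), np.float64(0.2205265534932772))
0.1 [152.6   7.   99.7  -0.4]
s bar angle ccw from world x 79.79832957167343 [2.06121146e-06 4.08734652e-05]
```

View pics/s_scene.png

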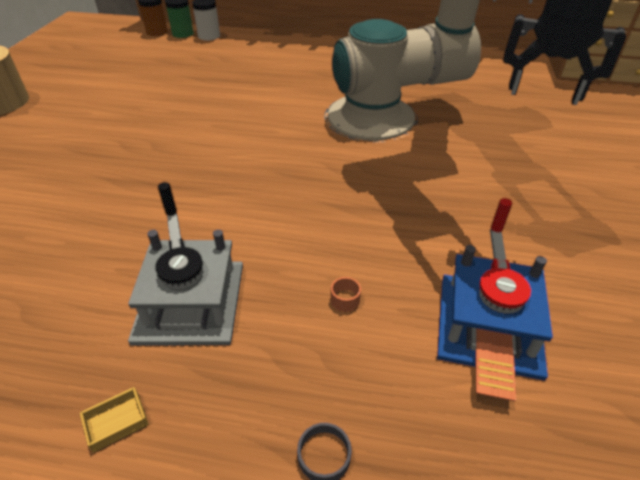

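View pics/s_top.png

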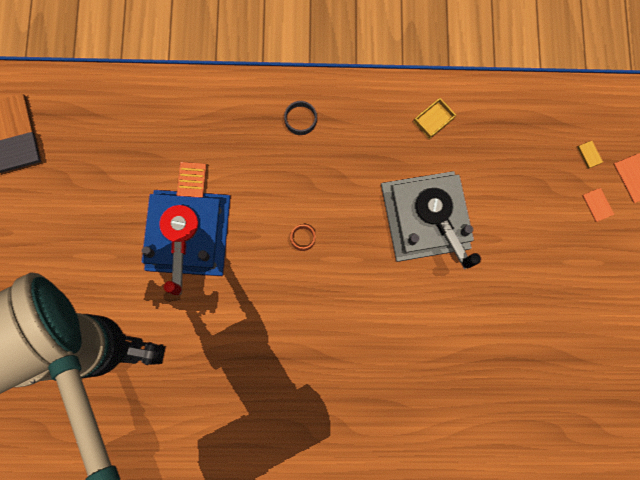

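The gripper is clear, at (568,60) in the scene view. The black grip is still at (167,198), or (471,261) from above, as at the start. The bar holds at 79.8°, so I'm handing the job in.

```bash
python3 -c "
from rig import manip
print(manip.sign_off())"
```

```text
the job is handed in; nothing more can be done
None
```

I tightened the press with the copper strip until the screw stopped turning, let go of the red handle, and handed the job in at about 15 s. `sign_off` gives no verdict, so these are my own checks.

**What I did:** I closed the fingers loosely around the red grip, with a gap of about 29 mm, and swung the handle back and forth. It took three driving swings, with the last one done in small steps. Then I backed off, opened the gripper and moved clear.

**Screw tightness:** The bar on the screw turned about 86.5° (1.51 rad) from where it started, so it reaches 1.5 rad even if it began at 0. If the bar's zero lies along the press x axis (my assumption), the screw stands at about 1.69 of 1.70 rad. On the last pushes the bar stayed at 80.0° while the sideways force rose from about 3 N to 9 N, which fits the hard stop. After letting go it read 79.8°.

**Other press:** I compared its black handle by eye in the first and last pictures, and it is in the same place. The arm stayed well away from it.

**What disagreed or was not checked:**
- One bar reading during the last swing (64°) was wrong because the arm blocked half the view, so I ignored it.
- Two others were about 4° off, taken before the screw was clearly driving again.
- I did not see the foot on the copper directly; I inferred that from the bar and the force.

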